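# Set up the stamping place on a cargo counter

## Task

Set up the counter for stamping around the ink pad and the bell, in this order: stand the clip pot midway between the ink pad and the bell; lay the stapler behind the pot, 10 cm from it centre to centre, its length parallel to the line from ink pad to bell; lay the tape roll in front of the bell, 10 cm centre to centre; and last stand the stamp on the middle of the ink pad, its base lengthwise along the pad. In front is the robot's side and behind the far side, both square to the line from ink pad to bell. Set each thing down rather than dropping it, and leave the mug as it stands.

Things in the scene. Friction and masses are not known exactly. Their poses are not given: they have to be found in the camera images.
- ink_pad: Ink pad: dark flat metal tin with a blue felt top, 95 mm long (its x) by 65 mm wide (its y) by 16 mm high, fixed to the counter. Origin at the centre of its underside, on the counter. Its x axis points away from the robot, square to the row, to within about 10 degrees of world x; its y axis runs along the row: the bell's centre is 240 mm from the pad's centre exactly along +y or -y (either, it varies).
- bell: Counter bell: steel dome on a round black base 76 mm in diameter, 56 mm high with its knob, fixed to the counter. Origin at the centre of its underside. Its axes are parallel to those of the ink pad (x away from the robot).
- clip_pot_mid (a point): Clip pot: round black pot of paper clips, 56 mm in diameter, 50 mm high, 0.12 kg, loose, standing upright. This point is its centre, 25 mm above its underside; z up.
- stapler_mid (a point): Stapler: grey and black desk stapler, 130 mm long (its x) by 36 mm wide (its y) by 50 mm high, 0.22 kg, loose, standing on its base. This point is its centre, 25 mm above its underside; z up. Its sides are straight: grip it across its width. Either end may point either way.
- tape_mid (a point): Tape roll: plain brown roll lying flat, 56 mm in outer diameter, 26 mm hole, 30 mm high, 0.09 kg, loose. This point is its centre, 15 mm above its underside; z up.
- stamp_mid (a point): Stamp: wooden hand stamp standing upright, base 52 mm long (its x) by 32 mm wide (its y) by 18 mm high, with an upright round handle about 24 mm in diameter above it, 85 mm high in all, 0.08 kg, loose. This point is on its axis, 42.5 mm above its underside, on the handle; z up. Either way round is right.
- mug: Mug: white, 80 mm in diameter, 95 mm high, loose, standing beyond the things on the robot's left; a bystander. Origin at the centre of its underside.

How it is judged:
By the outcome, as a careful person would: the job done as asked, in the order asked, and still so for the second after the job is handed in, with the robot touching nothing.
It also fails if it takes over 120 s, if anything falls off the work surface, if the arm or the gripper's body presses on something with over 40 N, if the wrist force passes 120 N, or if a joint passes its speed limit or range.

## Robot

A 6-joint arm with a two-finger parallel gripper is mounted at the origin on the work surface. World frame = base frame: x ahead of the robot, y to its left, z up, the work surface at z = 0. Lengths are in m, angles in rad, forces in N, time in s.
With the tool pointing down it reaches from about 0.35 to 0.95 m from the base axis. Payload 17.4 kg.
Tool frame: the origin (TCP) lies midway between the tips of the shut fingers; the grasp point (between the pads) lies 19 mm behind it (arm.grip_point_offset is the z of the grasp point in the tool frame, in m); z points along the fingers, y is the line along which they close (so a half turn about z gives the same grasp; the last joint's range is limited). The gripper opens to 93 mm and grips with 3 to 60 N. Pads are 15 mm wide; open, the fingers measure 128 mm over their backs; the gripper's body (75 mm by 188 mm) begins 65 mm behind the grasp point.
Start: joints at [-1.277, 0.116, 1.442, -0, 1.584, -0.038], TCP at [0.22, -0.638, 0.192] pointing down, gripper open.
Joint ranges: [-2.83, 2.83], [-0.83, 2.19], [0.07, 2.5], [-1.14, 4.28], [0.01, 3], [-2.97, 2.97]. Speed limits (rad/s): [1.89, 1.89, 2.22, 3.14, 3.14, 3.14].

## Interface

Orientations are given as [roll, pitch, yaw] about the fixed x, y, z axes, in that order (R = Rz(yaw) Ry(pitch) Rx(roll)).
In Python, from plant import telemetry, optics, arm gives the robot as it stands. The module is installed in compiled form; this text tells all that it offers.
- The arm moves only by the shell command python3 -m inch 'ROWS' [OPENING]. ROWS is JSON, a list of rows, each a list of 4 numbers: the shift along the tool's x, y, z in mm, then the turn about the tool's z in rad. A call has 1 to 8 rows; each row is the pose to reach, as a shift and turn from the pose commanded when the call began, along the tool's axes at that moment; what a row does not reach only later rows make up. A row lasts 1/12 s, in which the tool goes at most 41.7 mm and 7.16 degrees, less where a joint would pass 70% of its speed; a pose out of reach is approached as far as the arm can. A call with a gripper value outside its range is refused whole. OPENING is the finger opening in mm, from 0 to 93, set as the call begins (- or left out, the last holds). The fingers move at their own pace and stop on an object; the grip force is fixed at half the most. Time passes only in rows, so rows that repeat a pose let the fingers close. It gives the time, the measured TCP pose, the force, the opening and the grip force at its end, in the units of the state.
- telemetry.observe(): the state, without advancing time (a new reading comes with each control period).
- optics.read_camera(name): name is "scene" or "top"; returns the picture (480x640x3 uint8, red, green, blue); there is no depth.
- optics.camera_params(name): a dict with "vfov" (degrees; the focal length in pixels is half the picture's height over the tangent of half this angle, whatever the lens; pixels are square), "cx", "cy" (the principal point, pixels), "cam_to_world" (4x4, takes a point from camera to world coordinates). Camera axes: x right, y down, z forward; pixel columns grow to the right and rows downward; lengths in m; the calibration is good to about 2 mm. A picture is of the moment at which its call begins. camera_params takes no time and is no camera call.
- arm.sign_off(): hands the job in; it is judged then, once.
The state is a dict: "time": time; "joints": joint angles; "qvel": joint speeds; "joint_torque": joint torques, N m; "position": TCP position; "eef_rot": TCP orientation; "wrist_force": force on the tool from outside, world axes, zero at the start; "ft_torque": the same for the moment, N m; "opening": finger opening in m; "finger_force": force on a finger pad.
Only numpy, scipy, OpenCV 4.12 (cv2) and the standard library are available. Lean on these libraries where they do the work, as an engineer would, in place of code of your own. Each camera call takes 0.05 s, during which the arm holds its last target. There are 200 camera calls.

## Working session

There is one attempt and no reset: what is moved stays moved. The work goes in short steps, Python scripts to look and compute and a shell command to move; the robot and the scene stay as the last step left them, time stands still between calls to the robot, and variables do not carry over. Pictures are saved under pics/ and viewed, at most 14 in all, crops included, and the job is handed in when it is done.

```bash
mkdir -p pics
python3 - <<'E'
from plant import telemetry, optics, arm
import cv2
for n in("scene","top"):
    im=optics.read_camera(n); cv2.imwrite(f"pics/{n}0.png",im[:,:,::-1]); p=optics.camera_params(n); print(n,p)
s=telemetry.observe();print(s, arm.grip_point_offset)
E
```

```text
scene {'vfov': 44.393239116046104, 'cx': 330.09289017849005, 'cy': 234.27504211832706, 'cam_to_world': array([[ 0.44701077,  0.76322169, -0.46655549,  1.05099664],
       [ 0.89445337, -0.38812565,  0.22206227, -0.16164544],
       [-0.01159941, -0.51657636, -0.85616255,  1.04004745],
       [ 0.        ,  0.        ,  0.        ,  1.        ]])}
top {'vfov': 56.946118286971355, 'cx': 314.09135975693846, 'cy': 237.14653488674992, 'cam_to_world': array([[-6.30339106e-04, -9.97578537e-01,  6.95461428e-02,
         4.57763136e-01],
       [-9.99999445e-01,  5.70100668e-04, -8.86009828e-04,
         7.51564572e-02],
       [ 8.44216085e-04, -6.95466627e-02, -9.97578342e-01,
         9.30990335e-01],
       [ 0.00000000e+00,  0.00000000e+00,  0.00000000e+00,
         1.00000000e+00]])}
{'time': 0.1, 'joints': array([-1.27685372e+00,  1.16435699e-01,  1.44220292e+00,  9.46237407e-06,
        1.58398329e+00, -3.77821854e-02]), 'qvel': array([ 0.00064845, -0.00079417, -0.0010181 ,  0.00077443, -0.00023503,
       -0.00134796]), 'joint_torque': array([ 2.62811780e-03, -7.22896600e+01, -6.23865080e+01,  7.81902345e-02,
        2.27797410e-02, -5.92157039e-05]), 'position': array([ 0.21977553, -0.63799856,  0.19087781]), 'eef_rot': array([-3.14056449e+00, -4.83332497e-05,  3.31724883e-01]), 'wrist_force': array([ 0.27052813,  0.56573176, -0.7107336 ]), 'ft_torque': array([-0.00390227,  0.02249707, -0.01630916]), 'finger_force': 0.0, 'opening': 0.09310955482666884} -0.0188
```

View pics/scene0.png

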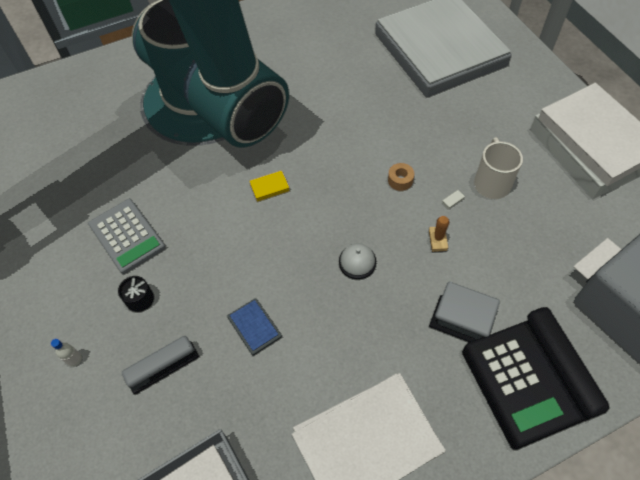

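View pics/top0.png

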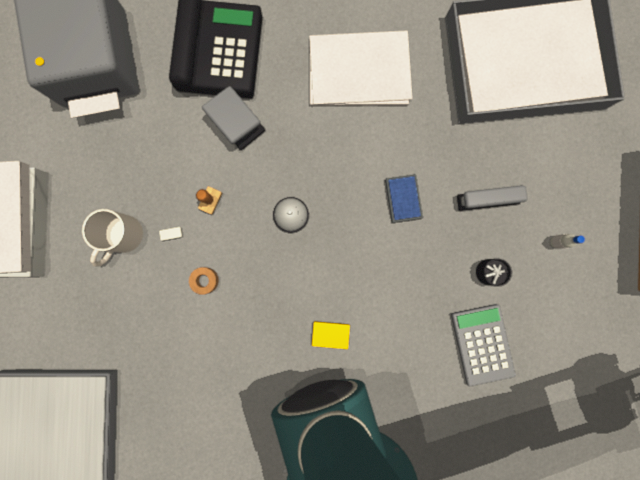

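The top view shows the pad at (404,198), the bell at (291,214), the stapler at (491,197), the pot at (494,271), the tape at (203,281), the stamp at (208,200) and the mug at (105,235). So the bell is on the +y side of the pad. Next I'll enlarge the loose things.

```bash
cat > h.py <<'E'
import numpy as np, cv2
from plant import telemetry, optics, arm
def ray(n,u,v):
    p=optics.camera_params(n); f=240/np.tan(np.radians(p['vfov'])/2); T=p['cam_to_world']
    return T[:3,3], T[:3,:3]@np.array([(u-p['cx'])/f,(v-p['cy'])/f,1])
def onz(n,u,v,z):
    o,d=ray(n,u,v); return (o+d*(z-o[2])/d[2])[:2]
def proj(n,P):
    p=optics.camera_params(n); f=240/np.tan(np.radians(p['vfov'])/2); T=p['cam_to_world']
    q=T[:3,:3].T@(np.array(P)-T[:3,3]); return q[:2]/q[2]*f+[p['cx'],p['cy']]
def tri(a,b):
    (o1,d1),(o2,d2)=ray("top",*a),ray("scene",*b)
    s=np.linalg.lstsq(np.c_[d1,-d2],o2-o1,rcond=None)[0]; A,B=o1+s[0]*d1,o2+s[1]*d2
    return (A+B)/2,np.linalg.norm(A-B)
E
python3 - <<'E'
import cv2,numpy as np
t=cv2.imread("pics/top0.png");s=cv2.imread("pics/scene0.png")
c=lambda im,u,v,w=40,h=30:cv2.resize(im[v-h:v+h,u-w:u+w],(400,300),interpolation=cv2.INTER_NEAREST)
cv2.imwrite("pics/crops.png",np.vstack([np.hstack([c(t,491,197),c(t,208,200)]),np.hstack([c(s,160,363),c(s,357,262)])]))
cv2.imwrite("pics/crops2.png",np.vstack([np.hstack([c(t,404,198),c(t,291,214)]),np.hstack([c(t,494,271),c(t,203,281)])]))
E
```

```text
(no output)
```

View pics/crops.png

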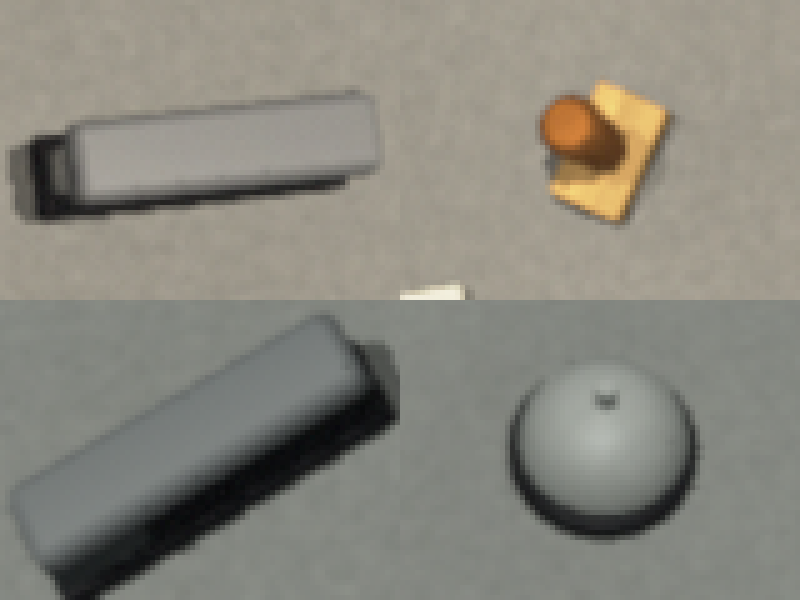

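View pics/crops2.png

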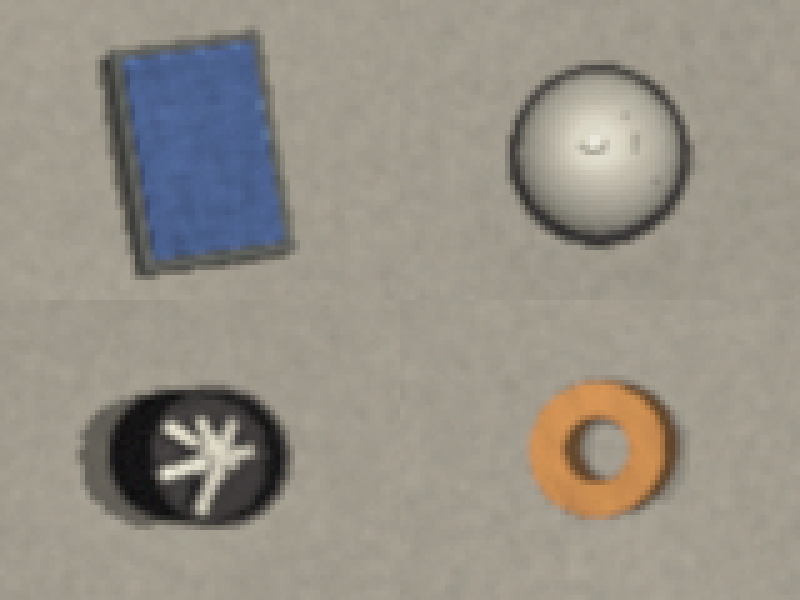

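Stapler top face corners in top pixels are about (466,191), (525,186), (526,201) and (468,207). The pot rim is centred at (498,272), the tape top at (203,281), the handle top at (202,194), the stamp base at (210,200.6) and the bell at (291,215). Next: world positions.

```bash
cat > m.py <<'E'
from h import *
t=cv2.imread("pics/top0.png");s=cv2.imread("pics/scene0.png")
def blob(im,lo,hi,near):
    m=cv2.inRange(cv2.cvtColor(im,cv2.COLOR_BGR2HSV),lo,hi)
    cs=cv2.findContours(m,cv2.RETR_EXTERNAL,cv2.CHAIN_APPROX_NONE)[0]
    cs=[c for c in cs if cv2.contourArea(c)>15]
    return min(cs,key=lambda c:np.hypot(*(c.mean((0,1))-near)))
def quad(n,pts,z):
    P=np.array([onz(n,u,v,z) for u,v in pts]); (c,wh,a)=cv2.minAreaRect((P*1000).astype(np.float32)); 
    return np.round(c,1),np.round(wh,1),round(a,1)
for n,im,q in(("top",t,(404,198)),("scene",s,(253,326))):
    c=blob(im,(105,90,40),(130,255,255),q); print("pad",n,quad(n,c[:,0],.016))
for n,im,q in(("top",t,(203,281)),("scene",s,(401,175))):
    c=blob(im,(5,90,60),(25,255,255),q); print("tape",n,quad(n,c[:,0],.03))
print("bell z12",onz("top",290.5,214.5,.012))
print("pot",onz("top",497.5,271.5,.05))
print("tape",onz("top",202.3,280.1,.03))
print("stamp top",onz("top",201.5,193.9,.085),"base",onz("top",209.7,200.1,.018))
k=np.array
print("stampbase",quad("top",(k([(600,82),(672,113),(622,222),(550,195)])-[400,0])/5+[167.5,169.5],.018))
print("stapler",quad("top",k([(75,122),(372,95),(378,170),(85,202)])/5+[450.5,166.5],.05))
print("stapler sc",quad("scene",(k([(15,490),(325,315),(362,365),(60,565)])-[0,300])/5+[119.5,332.5],.05))
E
python3 m.py
```

```text
pad top (array([ 604.1, -113.4]), array([84.1, 54.6]), 8.4)
pad scene (array([ 603.7, -111.4]), array([85.2, 55.2]), 8.4)
tape top (array([432.7, 299.6]), array([54.6, 56.8]), 0.8)
tape scene (array([438.6, 299. ]), array([53. , 69.8]), 59.3)
bell z12 [0.56928474 0.12359545]
pot [ 0.45059452 -0.28976405]
tape [0.43343434 0.30099371]
stamp top [0.6004957  0.29155468] base [0.59877599 0.29141935]
stampbase (array([598.5, 291.6]), array([32.9, 51.5]), 66.6)
stapler (array([ 602. , -291.6]), array([ 32.6, 120.4]), 5.7)
stapler sc (array([ 600.6, -287.1]), array([ 33.2, 118.9]), 10.4)
```

```bash
cat > go.py <<'E'
import sys
from h import *
x,y,z,yaw=map(float,sys.argv[1:5]); s=telemetry.observe(); p=s['position']*1000; w=s['eef_rot'][2]
d=np.array([x,y,z])-p; c,n=np.cos(w),np.sin(w)
print("now",p.round(1),"rpy",s['eef_rot'].round(3),"t",s['time'])
print("shift",round(c*d[0]+n*d[1],1),round(n*d[0]-c*d[1],1),round(-d[2],1),"turn",round((w-yaw+np.pi)%(2*np.pi)-np.pi,3))
E
python3 go.py 450.6 -289.8 150 1.717; python3 -c "
from h import *
print(proj('scene',(.4506,-.2898,.05)),proj('scene',(.602,-.2905,.05)),proj('scene',(.5987,.2915,.085)),proj('scene',(.4335,.301,.03)),proj('top',(.5693,.1236,0)))"
```

```text
now [ 219.8 -638.   190.9] rpy [-3.141 -0.     0.332] t 0.1
shift 331.6 -254.0 40.9 turn -1.385
[131.30006    289.35465833] [155.96364455 359.38481404] [441.66489984 219.83463074] [400.1295915  173.80357589] [290.79465852 215.1767055 ]
```

```bash
python3 -m inch '[[40,-30,0,-0.12],[80,-61,0,-0.24],[120,-92,5,-0.36],[160,-122,10,-0.48],[200,-153,15,-0.6],[240,-184,20,-0.72],[280,-214,30,-0.84],[331.6,-254,40.9,-0.96]]' 90; python3 -m inch '[[0,0,0,0],[0,0,0,0]]'; python3 go.py 450.6 -289.8 9 1.717; python3 -c "
from h import *
for n in('top','scene'): cv2.imwrite('pics/%s1.png'%n,optics.read_camera(n)[:,:,::-1])"
```

```text
time: 0.77
position: [0.4038, -0.3599, 0.1639]
eef_rot: [3.141, 0.0, 1.297]
wrist_force: [1.1, -1.1, -0.4]
opening: 0.0903
finger_force: 0.0
time: 0.93
position: [0.404, -0.3602, 0.1638]
eef_rot: [-3.141, -0.0, 1.295]
wrist_force: [-0.4, 0.4, 0.1]
opening: 0.0904
finger_force: 0.0
now [ 404.  -360.2  163.8] rpy [-3.141 -0.     1.295] t 0.9333
shift 80.4 25.6 154.8 turn -0.422
```

```bash
python3 -m inch '[[30,10,0,-0.12],[60,20,20,-0.24],[80.4,25.6,40,-0.36],[80.4,25.6,60,-0.422],[80.4,25.6,80,-0.422],[80.4,25.6,80,-0.422]]'; python3 go.py 450.6 -289.8 9 1.717;  python3 -c "
from h import *
cv2.imwrite('pics/s2.png',np.hstack([cv2.resize(optics.read_camera('scene')[220:370,50:250,::-1],(400,300)),cv2.resize(optics.read_camera('top')[190:340,400:600,::-1],(400,300))]))"
```

```text
time: 1.53
position: [0.4482, -0.2916, 0.0804]
eef_rot: [-3.138, -0.003, 1.712]
wrist_force: [-1.3, -0.9, -0.7]
opening: 0.0901
finger_force: 0.0
now [ 448.2 -291.6   80.4] rpy [-3.138e+00 -3.000e-03  1.712e+00] t 1.5333
shift 1.4 2.6 71.4 turn -0.005
```

View pics/s2.png

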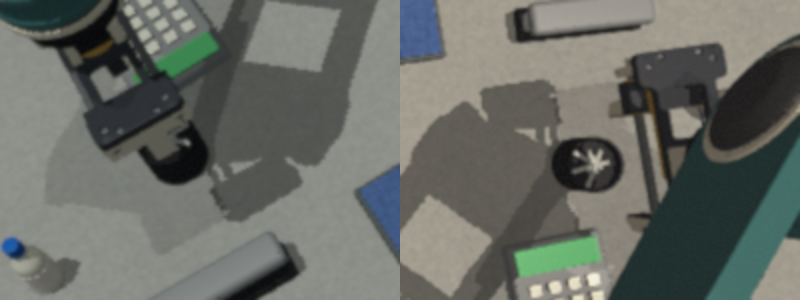

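The open fingers straddle the pot along x, and nothing is in the way below. I'll descend and grip.

```bash
python3 -m inch '[[0,0,25,0],[0,0,50,0],[0,0,68,0],[0,0,71,0],[0,0,71,0]]'; python3 -m inch '[[0,0,0,0],[0,0,0,0],[0,0,0,0],[0,0,0,0],[0,0,0,0],[0,0,0,0],[0,0,0,0],[0,0,0,0]]' 40;  python3 go.py 586.5 5.6 130 1.717
```

```text
time: 2.05
position: [0.4499, -0.2922, 0.0138]
eef_rot: [-3.141, -0.0, 1.712]
wrist_force: [0.4, 1.0, 0.9]
opening: 0.09
finger_force: 0.0
time: 2.72
position: [0.4501, -0.2916, 0.0136]
eef_rot: [3.141, 0.0, 1.714]
wrist_force: [-1.8, 2.2, 6.2]
opening: 0.0556
finger_force: 30.0
now [ 450.1 -291.6   13.6] rpy [3.141 0.    1.714] t 2.7167
shift 274.7 177.4 -116.4 turn -0.003
```

```bash
python3 -m inch '[[0,0,-15,0],[0,0,-40,0],[15,10,-70,0],[40,25,-80,0],[70,45,-80,0],[100,65,-80,0],[130,84,-80,0],[160,103,-80,0]]'; python3 -m inch '[[30,20,0,0],[60,39,0,0],[85,55,0,0],[105,68,0,0],[114.7,74.4,0,0],[114.7,74.4,0,0],[114.7,74.4,0,0]]';  python3 go.py 586.5 5.6 14 1.717
```

```text
time: 3.38
position: [0.5294, -0.1168, 0.093]
eef_rot: [-3.142, -0.0, 1.714]
wrist_force: [0.8, -0.9, -1.5]
opening: 0.0555
finger_force: 30.0
time: 3.97
position: [0.5861, 0.0056, 0.0927]
eef_rot: [-3.141, 0.0, 1.715]
wrist_force: [0.4, -0.3, -1.8]
opening: 0.0551
finger_force: 30.0
now [586.1   5.6  92.7] rpy [-3.141  0.     1.715] t 3.9667
shift -0.0 0.4 78.7 turn -0.002
```

```bash
python3 -m inch '[[0,0,20,0],[0,0,45,0],[0,0,63,0],[0,0,72,0],[0,0,77,0],[0,0,78.5,0],[0,0,78.5,0],[0,0,78.5,0]]'; python3 -m inch '[[0,0,0,0],[0,0,0,0],[0,0,0,0],[0,0,0,0],[0,0,0,0]]' 75; python3 -m inch '[[0,0,-15,0],[0,0,-45,0],[0,0,-80,0],[-10,0,-110,0],[-40,0,-120,0],[-80,0,-120,0],[-120,0,-120,0],[-160,0,-120,0]]'; python3 -m inch '[[-40,0,0,0],[-80,0,0,0],[-120,0,0,0],[-120,0,0,0],[-120,0,0,0]]';python3 go.py 602 -290.5 120 1.67; python3 -c "
from h import *
t=optics.read_camera('top')[:,:,::-1];s=optics.read_camera('scene')[:,:,::-1]
cv2.imwrite('pics/t3.png',t);cv2.imwrite('pics/s3.png',s)
u,v=map(int,proj('top',(.5865,.0056,.05)));a,b=map(int,proj('scene',(.5865,.0056,.05)));print(u,v,a,b)
cv2.imwrite('pics/c3.png',np.hstack([cv2.resize(t[v-30:v+30,u-40:u+40],(400,300),interpolation=0),cv2.resize(s[b-30:b+30,a-40:a+40],(400,300),interpolation=0)]))"
```

```text
time: 4.63
position: [0.587, 0.0054, 0.0158]
eef_rot: [3.14, 0.0, 1.714]
wrist_force: [-0.6, 0.4, -0.8]
opening: 0.0554
finger_force: 30.0
time: 5.05
position: [0.5866, 0.0057, 0.0149]
eef_rot: [3.141, 0.0, 1.714]
wrist_force: [0.6, 0.1, 0.9]
opening: 0.0746
finger_force: 0.0
time: 5.72
position: [0.6094, -0.1543, 0.1353]
eef_rot: [3.141, 0.0, 1.715]
wrist_force: [-0.2, 0.3, -0.2]
opening: 0.0751
finger_force: 0.0
time: 6.13
position: [0.6261, -0.2732, 0.134]
eef_rot: [-3.141, -0.001, 1.711]
wrist_force: [0.3, -0.0, -1.1]
opening: 0.0751
finger_force: 0.0
now [ 626.1 -273.2  134. ] rpy [-3.141e+00 -1.000e-03  1.711e+00] t 6.1333
shift -13.8 -26.2 14.0 turn 0.041
348 203 305 283
```

View pics/c3.png

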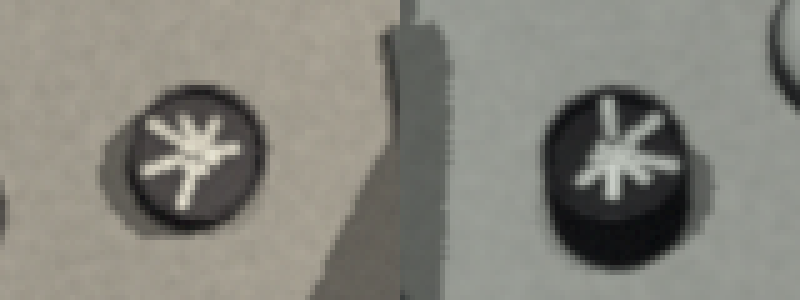

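```bash
python3 -c "
from h import *
print(proj('top',(.5865,.0056,.05)),proj('scene',(.5865,.0056,.05)))
print(onz('top',347.3,203.3,.05),onz('scene',307.7,282.7,.05))
t=cv2.imread('pics/t3.png');s=cv2.imread('pics/s3.png')
import m
" | tail -30
python3 - <<'E'
import sys; sys.argv=['']
from h import *
# bell base + pad tin in the scene view, for the same camera's bias
s=cv2.imread('pics/s3.png'); g=s.max(2)
print('bell scene proj',proj('scene',(.5693,.1236,.004)))
for n in('top','scene'):
    im=cv2.imread('pics/%s3.png'%n[0]); u,v=proj(n,(.5865,.0056,.05)).astype(int)
    m=(im[v-30:v+35,u-22:u+30].max(2)<75).astype(np.uint8); cs=cv2.findContours(m,0,1)[0]; c=max(cs,key=cv2.contourArea)
    x,y,w,h=cv2.boundingRect(c); print(n,x+u-22,y+v-30,w,h)
E
```

```text
[348.34760497 203.65617917] [305.23088375 283.4081167 ]
[0.58722127 0.00769783] [0.58725907 0.01036013]
pad top (array([ 604.1, -113.4]), array([84.1, 54.6]), 8.4)
pad scene (array([ 603.7, -111.4]), array([85.2, 55.2]), 8.4)
tape top (array([432.7, 299.6]), array([54.6, 56.8]), 0.8)
tape scene (array([438.6, 299. ]), array([53. , 69.8]), 59.3)
bell z12 [0.56928474 0.12359545]
pot [ 0.45059452 -0.28976405]
tape [0.43343434 0.30099371]
stamp top [0.6004957  0.29155468] base [0.59877599 0.29141935]
stampbase (array([598.5, 291.6]), array([32.9, 51.5]), 66.6)
stapler (array([ 602. , -291.6]), array([ 32.6, 120.4]), 5.7)
stapler sc (array([ 600.6, -287.1]), array([ 33.2, 118.9]), 10.4)
bell scene proj [356.0378436  262.72902722]
top 333 190 28 30
scene 294 271 30 36
```

The pot stands upright, centred at top pixel (347.3,203.3). That is within about 2.5 mm of midway, so I'll leave it and fetch the stapler.

```bash
python3 -m inch '[[-13.8,-26.2,14,0.041],[-13.8,-26.2,30,0.041],[-13.8,-26.2,55,0.041],[-13.8,-26.2,80,0.041],[-13.8,-26.2,105,0.041],[-13.8,-26.2,120,0.041],[-13.8,-26.2,124,0.041],[-13.8,-26.2,124,0.041]]'; python3 -m inch '[[0,0,0,0],[0,0,0,0],[0,0,0,0],[0,0,0,0],[0,0,0,0],[0,0,0,0],[0,0,0,0],[0,0,0,0]]' 20;  python3 go.py 686 20.5 100 1.717
```

```text
time: 6.9
position: [0.6022, -0.2879, 0.0102]
eef_rot: [-3.141, -0.001, 1.674]
wrist_force: [0.5, 0.2, 0.4]
opening: 0.075
finger_force: 0.0
time: 7.57
position: [0.6024, -0.289, 0.0109]
eef_rot: [3.142, 0.0, 1.673]
wrist_force: [-0.8, -0.6, 2.1]
opening: 0.0335
finger_force: 30.0
now [ 602.4 -289.    10.9] rpy [3.142 0.    1.673] t 7.5667
shift 299.4 114.7 -89.1 turn -0.044
```

```bash
python3 -m inch '[[0,0,-15,0],[0,0,-40,0],[20,8,-70,0],[50,19,-90,0],[80,31,-90,0],[110,43,-90,0],[140,54,-90,0],[170,66,-90,-0.04]]'; python3 -m inch '[[30,11,0,0],[60,22,0,0],[90,34,0,0],[115,44,0,0],[131,49,0,0],[131.4,48.9,0,0],[131.4,48.9,0,0]]';  python3 go.py 686 22 11 1.717
```

```text
time: 8.23
position: [0.6508, -0.1115, 0.1018]
eef_rot: [3.141, 0.0, 1.712]
wrist_force: [0.2, -0.2, -2.1]
opening: 0.0335
finger_force: 30.0
time: 8.82
position: [0.6804, 0.0243, 0.101]
eef_rot: [-3.141, 0.0, 1.714]
wrist_force: [-0.1, -0.5, -1.3]
opening: 0.0335
finger_force: 30.0
now [680.4  24.3 101. ] rpy [-3.141  0.     1.714] t 8.8167
shift -3.1 5.2 90.0 turn -0.003
```

```bash
python3 -m inch '[[-3.1,5.2,20,0],[-3.1,5.2,45,0],[-3.1,5.2,65,0],[-3.1,5.2,78,0],[-3.1,5.2,86,0],[-3.1,5.2,89.5,0],[-3.1,5.2,89.5,0],[-3.1,5.2,89.5,0]]'; python3 -m inch '[[0,0,0,0],[0,0,0,0],[0,0,0,0],[0,0,0,0],[0,0,0,0]]' 55; python3 -m inch '[[0,0,-15,0],[0,0,-45,0],[0,0,-80,0],[0,0,-110,0],[30,20,-120,0],[60,50,-120,0],[90,80,-120,0],[120,110,-120,0]]'; python3 -m inch '[[20,40,0,0],[40,80,0,0],[60,120,0,0],[60,120,0,0],[60,120,0,0]]' 85;python3 go.py 433.5 301 140 1.717; python3 -c "
from h import *
t=optics.read_camera('top')[:,:,::-1];s=optics.read_camera('scene')[:,:,::-1]
cv2.imwrite('pics/t4.png',t);cv2.imwrite('pics/s4.png',s)
cv2.imwrite('pics/c4.png',np.hstack([cv2.resize(t[135:235,305:435],(400,308),interpolation=0),cv2.resize(s[270:370,230:360],(400,308),interpolation=0)]))"
```

```text
time: 9.48
position: [0.6867, 0.0213, 0.0123]
eef_rot: [3.14, 0.0, 1.712]
wrist_force: [-0.7, 0.5, -2.7]
opening: 0.0336
finger_force: 30.0
time: 9.9
position: [0.6862, 0.0217, 0.0114]
eef_rot: [3.141, 0.0, 1.713]
wrist_force: [0.3, 0.0, -0.4]
opening: 0.0544
finger_force: 0.0
time: 10.57
position: [0.7776, 0.1557, 0.1334]
eef_rot: [3.14, -0.0, 1.712]
wrist_force: [1.1, -0.6, 0.7]
opening: 0.0551
finger_force: 0.0
time: 10.98
position: [0.8882, 0.2327, 0.1297]
eef_rot: [-3.14, -0.0, 1.714]
wrist_force: [0.6, -0.7, 0.4]
opening: 0.0828
finger_force: 0.0
now [888.2 232.7 129.7] rpy [-3.14  -0.     1.714] t 10.9833
shift 132.7 -440.2 -10.3 turn -0.003
```

View pics/t4.png

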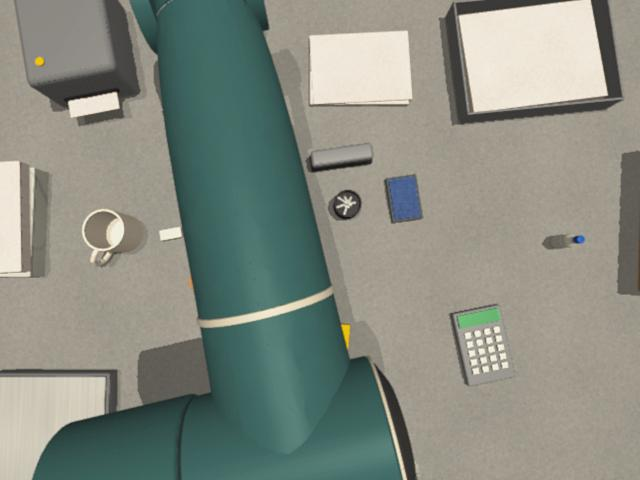

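The arm covers part of the view, but the stapler lies behind the pot at top pixel (342,156), level and parallel to the row. On to the tape, turning to close along the row.

```bash
python3 -m inch '[[10,-38,-5,0.12],[20,-76,-10,0.24],[30,-114,-10,0.36],[40,-152,-10,0.48],[51,-190,-10,0.6],[62,-228,-10,0.72],[73,-266,-10,0.84],[84,-304,-10,0.96]]'; python3 -m inch '[[0,0,0,0],[0,0,0,0.0]]'; python3 go.py 433.5 301 120 0.146; python3 -c "
from h import *
t=optics.read_camera('top')[:,:,::-1];s=optics.read_camera('scene')[:,:,::-1]
cv2.imwrite('pics/t4.png',t);cv2.imwrite('pics/s4.png',s)"
```

```text
time: 11.75
position: [0.5713, 0.2696, 0.1422]
eef_rot: [3.141, -0.002, 0.746]
wrist_force: [0.4, 0.0, 0.7]
opening: 0.0849
finger_force: 0.0
time: 11.92
position: [0.5723, 0.2702, 0.1432]
eef_rot: [3.141, -0.003, 0.754]
wrist_force: [-0.0, -0.9, 0.2]
opening: 0.0852
finger_force: 0.0
now [572.3 270.2 143.2] rpy [ 3.141e+00 -3.000e-03  7.540e-01] t 11.9167
shift -80.1 -117.4 23.2 turn 0.608
```

```bash
python3 -m inch '[[-20,-29,0,0.12],[-40,-58,5,0.24],[-60,-87,10,0.36],[-80.1,-117.4,15,0.48],[-80.1,-117.4,23,0.6],[-80.1,-117.4,23,0.608],[-80.1,-117.4,23,0.608],[-80.1,-117.4,23,0.608]]'; python3 go.py 433.5 301 3 0.146; python3 -c "
from h import *
t=optics.read_camera('top')[:,:,::-1];s=optics.read_camera('scene')[:,:,::-1]
cv2.imwrite('pics/t5.png',t);cv2.imwrite('pics/s5.png',s)
cv2.imwrite('pics/c5.png',np.hstack([cv2.resize(t[135:235,150:280],(400,308)),cv2.resize(t[240:340,150:280],(400,308))]))
cv2.imwrite('pics/c5b.png',np.hstack([cv2.resize(t[135:235,300:430],(400,308),interpolation=0),cv2.resize(s[100:250,340:535],(400,308))]))"
```

```text
time: 12.68
position: [0.4366, 0.3013, 0.1186]
eef_rot: [3.142, -0.0, 0.148]
wrist_force: [0.5, 0.7, -0.7]
opening: 0.0855
finger_force: 0.0
now [436.6 301.3 118.6] rpy [ 3.142 -0.     0.148] t 12.6833
shift -3.1 -0.2 115.6 turn 0.002
```

View pics/c5b.png

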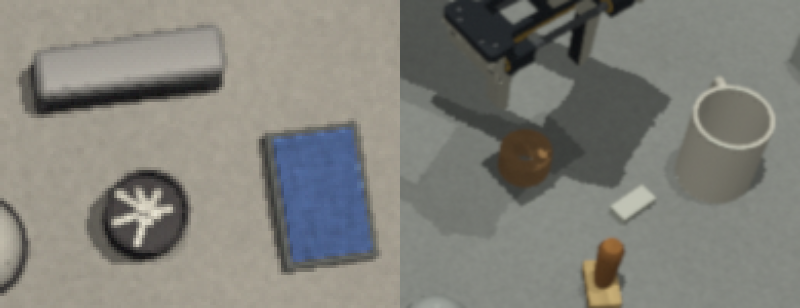

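Stapler top centre is about (341.7,155.2) and the pot is at (347.3,203.3). In the scene view the gripper hangs over the tape roll.

```bash
python3 -c "
from h import *
a=onz('top',341.7,155.2,.05);b=onz('top',347.3,203.3,.05);R=np.array([[.9894,.1454],[-.1454,.9894]]);print(a,R@(a-b))"
python3 -m inch '[[-3,0,25,0],[-3,0,55,0],[-3,0,80,0],[-3,0,100,0],[-3,0,112,0],[-3,0,114,0],[-3,0,114,0]]'; python3 -m inch '[[0,0,0,0],[0,0,0,0],[0,0,0,0],[0,0,0,0],[0,0,0,0],[0,0,0,0],[0,0,0,0],[0,0,0,0]]' 40;  python3 go.py 470.1 109.7 60 0.146
```

```text
[0.68523811 0.01844777] [ 0.0985409  -0.00361565]
time: 13.37
position: [0.4328, 0.301, 0.0042]
eef_rot: [3.141, 0.001, 0.145]
wrist_force: [0.1, 0.0, -0.4]
opening: 0.085
finger_force: 0.0
time: 14.03
position: [0.4325, 0.3012, 0.0042]
eef_rot: [-3.142, -0.0, 0.145]
wrist_force: [0.1, -0.3, 0.5]
opening: 0.0406
finger_force: 0.0
now [432.5 301.2   4.2] rpy [-3.142 -0.     0.145] t 14.0333
shift 9.6 194.9 -55.8 turn -0.001
```

The fingers closed to 40.6 mm with no force, so the tape isn't held. I need to look.

```bash
python3 -c "
from h import *
t=optics.read_camera('top')[:,:,::-1];s=optics.read_camera('scene')[:,:,::-1]
cv2.imwrite('pics/c6.png',np.hstack([cv2.resize(t[210:330,130:290],(400,300)),cv2.resize(s[100:220,340:500],(400,300))]))"
```

```text
(no output)
```

View pics/c6.png

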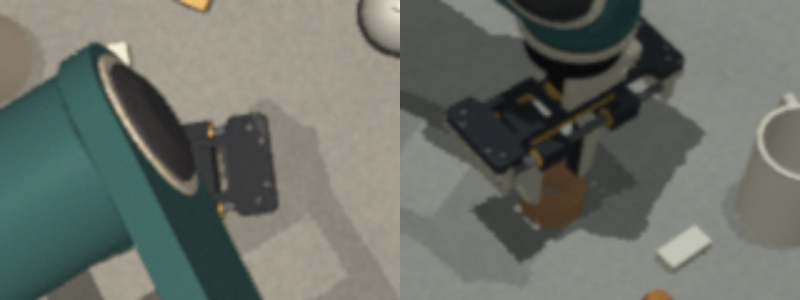

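```bash
python3 -m inch '[[0,0,0,0],[0,0,0,0],[0,0,0,0],[0,0,0,0],[0,0,0,0],[0,0,0,0]]' 85; python3 -m inch '[[0,0,-20,0],[0,0,-50,0],[0,0,-80,0],[0,0,-110,0],[-30,-5,-120,0],[-60,-5,-120,0],[-60,-5,-120,0]]'
python3 - <<'E'
from h import *
t=optics.read_camera('top')[:,:,::-1].copy();s=optics.read_camera('scene')[:,:,::-1].copy()
cv2.imwrite('pics/t7.png',t);cv2.imwrite('pics/s7.png',s)
cv2.imwrite('pics/c7.png',np.hstack([cv2.resize(t[230:320,150:270],(400,300),interpolation=0),cv2.resize(s[130:220,340:460],(400,300),interpolation=0)]))
E
python3 go.py 433.5 301 3 .146
```

```text
time: 14.63
position: [0.4325, 0.3012, 0.0042]
eef_rot: [-3.142, -0.0, 0.145]
wrist_force: [-0.4, -1.0, -0.7]
opening: 0.0751
finger_force: 0.0
time: 15.22
position: [0.3697, 0.2973, 0.1253]
eef_rot: [-3.14, -0.001, 0.146]
wrist_force: [-0.7, -0.8, 1.1]
opening: 0.0851
finger_force: 0.0
now [372.1 297.6 124.6] rpy [-3.141e+00 -1.000e-03  1.460e-01] t 15.3167
shift 61.3 5.5 121.6 turn -0.0
```

View pics/c7.png

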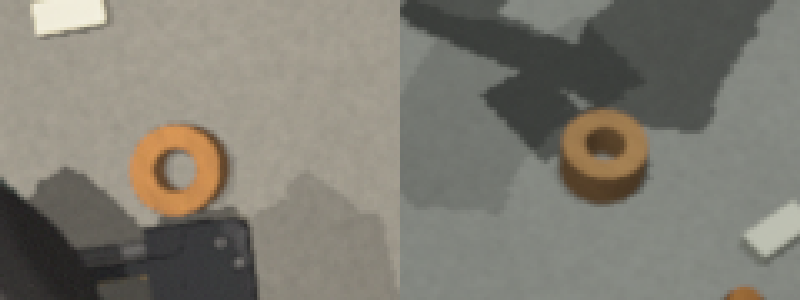

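Run:
```python
from h import *
c,n=np.cos(.145),np.sin(.145)
for z in(.004,.035,.05):
  for h in(-.02,.02):
    P=(.4325-n*h,.3012+c*h,z); q=proj('scene',P); print(z,h,q.round(1),((q-[340,100])*2.5).round(0))
print(tri((202.3,280.5),(401,172.1)))
```

```text
0.004 -0.02 [391.6 185. ] [129. 213.]
0.004 0.02 [406.1 176.4] [165. 191.]
0.035 -0.02 [392.8 176.4] [132. 191.]
0.035 0.02 [407.5 167.7] [169. 169.]
0.05 -0.02 [393.3 172.1] [133. 180.]
0.05 0.02 [408.3 163.3] [171. 158.]
(array([0.43323758, 0.301121  , 0.03505447]), np.float64(0.002893950911222962))
```

```bash
python3 -c "
import cv2
a=cv2.imread('pics/c6.png')[100:250,440:640];cv2.imwrite('pics/c8.png',cv2.resize(a,(800,600),interpolation=2))"
```

```text
(no output)
```

View pics/c8.png

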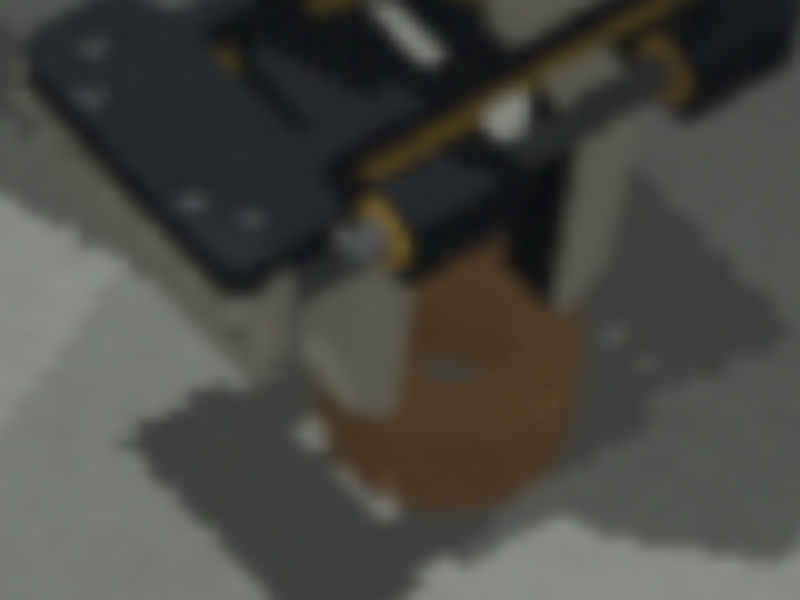

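In the zoom, the fingertips look to be at the height of the tape's top, not down beside it. I'll check the real tip height in the saved open-gripper view, with tips near scene pixels (428,132) and (389,153).

Run:
```python
from h import *
c,n=np.cos(.148),np.sin(.148)
for z in(.118,.128,.138,.148):
  for h in(-.064,-.043,.043,.064):
    P=(.4366-n*h+.0075*c,.3013+c*h+.0075*n,z); print(z,h,proj('scene',P).round(1))
s=cv2.imread('pics/s5.png'); cv2.imwrite('pics/c9.png',cv2.resize(s[90:180,360:480],(800,600),interpolation=2))
```

```text
0.118 -0.064 [382.  165.5]
0.118 -0.043 [390.4 160.6]
0.118 0.043 [424. 141.]
0.118 0.064 [432.  136.3]
0.128 -0.064 [382.3 162.3]
0.128 -0.043 [390.8 157.4]
0.128 0.043 [424.6 137.7]
0.128 0.064 [432.7 133.1]
0.138 -0.064 [382.6 159.1]
0.138 -0.043 [391.2 154.2]
0.138 0.043 [425.2 134.4]
0.138 0.064 [433.3 129.7]
0.148 -0.064 [383.  155.9]
0.148 -0.043 [391.6 150.9]
0.148 0.043 [425.9 131.1]
0.148 0.064 [434.  126.4]
```

View pics/c9.png

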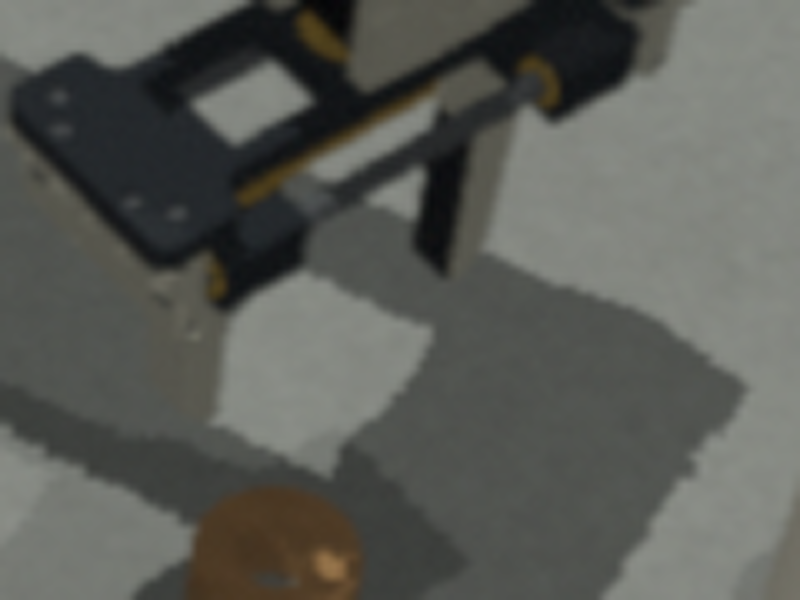

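Both tips project to z≈0.145 while the reported TCP z is 0.119, so the real tips sit about 27 mm higher than reported. The fingers closed above the tape. I'll go lower in small steps and watch the force.

```bash
python3 -m inch '[[30,3,0,0],[61.3,-3.5,0,0],[61.3,-3.5,40,0],[61.3,-3.5,80,0],[61.3,-3.5,110,0],[61.3,-3.5,121,0],[61.3,-3.5,121,0],[61.3,-3.5,121,0]]' 85; python3 -m inch '[[0,0,2,0],[0,0,4,0],[0,0,6,0],[0,0,8,0],[0,0,8,0]]'; python3 -m inch '[[0,0,2,0],[0,0,4,0],[0,0,6,0],[0,0,6,0]]'; python3 go.py 433.5 301 -15 .146
```

```text
time: 15.98
position: [0.4332, 0.3099, 0.004]
eef_rot: [3.142, -0.0, 0.145]
wrist_force: [0.7, -0.3, 0.9]
opening: 0.0847
finger_force: 0.0
time: 16.4
position: [0.4325, 0.3098, -0.0047]
eef_rot: [-3.141, -0.0, 0.145]
wrist_force: [0.7, 0.6, 0.1]
opening: 0.0853
finger_force: 0.0
time: 16.73
position: [0.4323, 0.3096, -0.0113]
eef_rot: [3.141, 0.001, 0.145]
wrist_force: [-0.7, -0.5, -0.3]
opening: 0.0851
finger_force: 0.0
now [432.3 309.6 -11.3] rpy [3.141e+00 1.000e-03 1.450e-01] t 16.7333
shift -0.1 8.7 3.7 turn -0.001
```

```bash
python3 -m inch '[[0,4,0,0],[0,8.7,0,0],[0,8.7,2,0],[0,8.7,5,0],[0,8.7,5,0]]'; python3 -m inch '[[0,0,0,0],[0,0,0,0],[0,0,0,0],[0,0,0,0],[0,0,0,0],[0,0,0,0],[0,0,0,0],[0,0,0,0]]' 40; python3 go.py 470.1 109.7 60 0.146
```

```text
time: 17.15
position: [0.4336, 0.3009, -0.0164]
eef_rot: [3.141, 0.001, 0.145]
wrist_force: [-0.3, -0.6, -0.1]
opening: 0.0848
finger_force: 0.0
time: 17.82
position: [0.4338, 0.3012, -0.0157]
eef_rot: [-3.141, -0.0, 0.145]
wrist_force: [-0.1, 1.1, 1.1]
opening: 0.0563
finger_force: 30.0
now [433.8 301.2 -15.7] rpy [-3.141 -0.     0.145] t 17.8167
shift 8.3 194.7 -75.7 turn -0.001
```

```bash
python3 -m inch '[[0,0,-15,0],[0,0,-40,0],[1,15,-65,0],[2,45,-75,0],[4,75,-75,0],[5,105,-75,0],[6,135,-75,0],[7,160,-75,0]]'; python3 -m inch '[[1,20,0,0],[1.3,32,0,0],[1.3,34.7,0,0],[1.3,34.7,0,0],[1.3,34.7,0,0]]'; python3 go.py 470.1 109.7 -15 0.146
```

```text
time: 18.48
position: [0.4638, 0.142, 0.0592]
eef_rot: [3.141, -0.0, 0.145]
wrist_force: [0.1, 0.2, -1.2]
opening: 0.0563
finger_force: 30.0
time: 18.9
position: [0.47, 0.1103, 0.0591]
eef_rot: [-3.141, 0.0, 0.145]
wrist_force: [0.0, -0.1, -0.3]
opening: 0.0561
finger_force: 30.0
now [470.  110.3  59.1] rpy [-3.141  0.     0.145] t 18.9
shift 0.0 0.6 74.1 turn -0.001
```

```bash
python3 -m inch '[[0,0.6,20,0],[0,0.6,40,0],[0,0.6,56,0],[0,0.6,67,0],[0,0.6,72,0],[0,0.6,74,0],[0,0.6,74,0],[0,0.6,74,0]]'; python3 -m inch '[[0,0,0,0],[0,0,0,0],[0,0,0,0],[0,0,0,0],[0,0,0,0]]' 75; python3 -m inch '[[0,0,-15,0],[0,0,-45,0],[0,0,-80,0],[0,0,-120,0],[0,-20,-150,0],[20,-60,-160,0],[50,-100,-160,0],[80,-130,-160,0]]'; python3 -m inch '[[20,-20,0,0],[50,-30,0,0],[72,-30,0,0],[72,-30,0,0],[72,-30,0,0]]' 60;python3 go.py 599.5 291.5 110 0.145; python3 -c "
from h import *
t=optics.read_camera('top')[:,:,::-1];s=optics.read_camera('scene')[:,:,::-1]
cv2.imwrite('pics/t10.png',t);cv2.imwrite('pics/s10.png',s)
import m
for n,im,q in(('top',t,(289,261)),('scene',s,(320,210))):
    c=m.blob(im,(5,90,60),(25,255,255),proj(n,(.470,.11,.03))); print('tape',n,m.quad(n,c[:,0],.03))
"|grep -v '^tape.*4[0-9].*299\|pad\|stap\|pot\|bell'
```

```text
time: 19.57
position: [0.4706, 0.1093, -0.014]
eef_rot: [-3.142, -0.001, 0.145]
wrist_force: [0.2, -0.3, -1.0]
opening: 0.0559
finger_force: 30.0
time: 19.98
position: [0.4703, 0.1091, -0.0146]
eef_rot: [-3.142, -0.0, 0.145]
wrist_force: [-0.6, 1.2, 0.4]
opening: 0.075
finger_force: 0.0
time: 20.65
position: [0.5237, 0.2407, 0.147]
eef_rot: [-3.141, -0.003, 0.145]
wrist_force: [0.4, -0.7, 0.4]
opening: 0.0749
finger_force: 0.0
time: 21.07
position: [0.5903, 0.2787, 0.1443]
eef_rot: [3.141, 0.001, 0.145]
wrist_force: [0.0, 0.9, -0.1]
opening: 0.0604
finger_force: 0.0
now [590.3 278.7 144.3] rpy [3.141e+00 1.000e-03 1.450e-01] t 21.0667
shift 10.9 -11.4 34.3 turn -0.0
tape [0.43343434 0.30099371]
stamp top [0.6004957  0.29155468] base [0.59877599 0.29141935]
stampbase (array([598.5, 291.6]), array([32.9, 51.5]), 66.6)
tape top (array([470. , 108.1]), array([54.9, 52.8]), 90.0)
tape scene (array([476.5, 107.7]), array([52.8, 67.2]), 64.2)
```

The tape lies at (470,109), as planned. Next is the stamp.

```bash
python3 -m inch '[[10.9,-11.4,10,0],[10.9,-11.4,30,0],[10.9,-11.4,60,0],[10.9,-11.4,90,0],[10.9,-11.4,115,0],[10.9,-11.4,128,0],[10.9,-11.4,131,0],[10.9,-11.4,131,0]]'; python3 -m inch '[[0,0,0,0],[0,0,0,0],[0,0,0,0],[0,0,0,0],[0,0,0,0],[0,0,0,0],[0,0,0,0],[0,0,0,0]]' 10; python3 go.py 604 -112.8 100 0.705
```

```text
time: 21.83
position: [0.5989, 0.2913, 0.0145]
eef_rot: [3.142, 0.0, 0.145]
wrist_force: [-0.2, 0.2, 0.5]
opening: 0.0597
finger_force: 0.0
time: 22.5
position: [0.5993, 0.2916, 0.0143]
eef_rot: [-3.141, -0.0, 0.145]
wrist_force: [-0.4, 1.0, 1.5]
opening: 0.0245
finger_force: 30.0
now [599.3 291.6  14.3] rpy [-3.141 -0.     0.145] t 22.5
shift -53.7 400.9 -85.7 turn -0.56
```

```bash
python3 -m inch '[[0,0,-15,0],[0,0,-40,0],[0,0,-70,0],[-2,15,-86,0],[-5,40,-86,0],[-9,70,-86,0],[-13,100,-86,0],[-17,130,-86,0]]'; python3 -m inch '[[-4,30,0,-0.07],[-8,60,0,-0.14],[-12,90,0,-0.21],[-16,120,0,-0.28],[-20,150,0,-0.35],[-24,180,0,-0.42],[-28,210,0,-0.49],[-32,240,0,-0.56]]'; python3 -m inch '[[0,0,0,0],[0,0,0,0]]'; python3 go.py 604 -112.8 31 0.705
```

```text
time: 23.17
position: [0.6008, 0.1584, 0.1008]
eef_rot: [3.141, -0.0, 0.145]
wrist_force: [0.3, -0.1, -1.1]
opening: 0.0249
finger_force: 30.0
time: 23.83
position: [0.6035, -0.0839, 0.1008]
eef_rot: [3.141, -0.0, 0.708]
wrist_force: [-0.0, -0.0, -1.1]
opening: 0.0246
finger_force: 30.0
time: 24.0
position: [0.6037, -0.0835, 0.1005]
eef_rot: [3.142, 0.0, 0.702]
wrist_force: [-0.1, 0.5, -0.7]
opening: 0.0247
finger_force: 30.0
now [603.7 -83.5 100.5] rpy [3.142 0.    0.702] t 24.0
shift -18.6 22.6 69.5 turn -0.003
```

```bash
python3 -m inch '[[-9,11,0,0],[-17,21,0,0],[-18.6,22.6,15,0],[-18.6,22.6,30,0],[-18.6,22.6,40,0],[-18.6,22.6,50,0],[-18.6,22.6,50,0]]'; python3 go.py 604 -112.8 31 0.705; python3 -c "
from h import *
t=optics.read_camera('top')[:,:,::-1];s=optics.read_camera('scene')[:,:,::-1]
u,v=254,325
cv2.imwrite('pics/c11.png',np.hstack([cv2.resize(t[150:240,350:470],(400,300)),cv2.resize(s[v-55:v+35,u-60:u+60],(400,300))]))"
```

```text
time: 24.58
position: [0.6033, -0.1102, 0.0468]
eef_rot: [-3.138, 0.002, 0.705]
wrist_force: [0.2, 1.0, -0.9]
opening: 0.0245
finger_force: 30.0
now [ 603.3 -110.2   46.8] rpy [-3.138e+00  2.000e-03  7.050e-01] t 24.5833
shift -1.2 2.5 15.8 turn 0.0
```

View pics/c11.png

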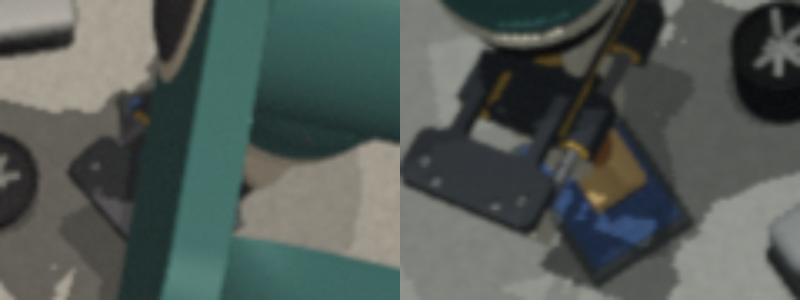

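The stamp hangs upright over the felt with its base parallel to the pad. I'll let the arm settle, then lower it.

```bash
python3 -m inch '[[0,0,0,0],[0,0,0,0]]'; python3 go.py 604 -112.8 31 0.705
```

```text
time: 24.85
position: [0.605, -0.1108, 0.0509]
eef_rot: [3.141, -0.001, 0.705]
wrist_force: [-0.8, -0.0, -0.2]
opening: 0.0248
finger_force: 30.0
now [ 605.  -110.8   50.9] rpy [ 3.141e+00 -1.000e-03  7.050e-01] t 24.85
shift -2.0 0.8 19.9 turn 0.0
```

```bash
python3 -m inch '[[-2,0.8,6,0],[-2,0.8,12,0],[-2,0.8,16,0],[-2,0.8,18,0],[-2,0.8,19,0],[-2,0.8,19.5,0],[-2,0.8,19.5,0],[-2,0.8,19.5,0]]'; python3 -m inch '[[0,0,0.7,0],[0,0,0.7,0],[0,0,0.7,0]]';  python3 go.py 604 -112.8 30 0.705
```

```text
time: 25.52
position: [0.6037, -0.1129, 0.0308]
eef_rot: [3.141, -0.0, 0.705]
wrist_force: [0.1, -0.6, -0.6]
opening: 0.0246
finger_force: 30.0
time: 25.77
position: [0.6038, -0.1129, 0.0303]
eef_rot: [3.141, -0.0, 0.705]
wrist_force: [0.4, 0.1, 3.2]
opening: 0.0249
finger_force: 30.0
now [ 603.8 -112.9   30.3] rpy [ 3.141 -0.     0.705] t 25.7667
shift 0.2 0.1 0.3 turn -0.0
```

Contact force has appeared (3 N). I'll release, then retreat straight up and away.

```bash
python3 -m inch '[[0,0,0,0],[0,0,0,0],[0,0,0,0],[0,0,0,0],[0,0,0,0],[0,0,0,0]]' 55; python3 -m inch '[[0,0,-15,0],[0,0,-45,0],[0,0,-80,0],[0,0,-120,0],[0,0,-150,0],[-20,20,-150,0],[-50,50,-150,0],[-80,80,-150,0]]'; python3 -m inch '[[-25,30,0,0],[-50,60,0,0],[-75,90,0,0],[-100,120,0,0],[-100,120,0,0],[-100,120,0,0]]'; python3 -c "
from h import *
t=optics.read_camera('top')[:,:,::-1];s=optics.read_camera('scene')[:,:,::-1]
cv2.imwrite('pics/t12.png',t);cv2.imwrite('pics/s12.png',s)
cv2.imwrite('pics/c12.png',np.hstack([cv2.resize(t[130:290,250:440],(400,337),interpolation=0),cv2.resize(s[190:350,210:400],(400,337),interpolation=0)]))"
```

```text
time: 26.27
position: [0.6036, -0.1128, 0.0298]
eef_rot: [-3.142, 0.0, 0.705]
wrist_force: [0.4, 0.4, 0.5]
opening: 0.054
finger_force: 0.0
time: 26.93
position: [0.5947, -0.2248, 0.1809]
eef_rot: [3.14, -0.001, 0.707]
wrist_force: [0.9, 0.3, 0.1]
opening: 0.0552
finger_force: 0.0
time: 27.43
position: [0.5956, -0.382, 0.179]
eef_rot: [-3.14, 0.0, 0.702]
wrist_force: [0.0, 0.6, -0.3]
opening: 0.0552
finger_force: 0.0
```

View pics/c12.png

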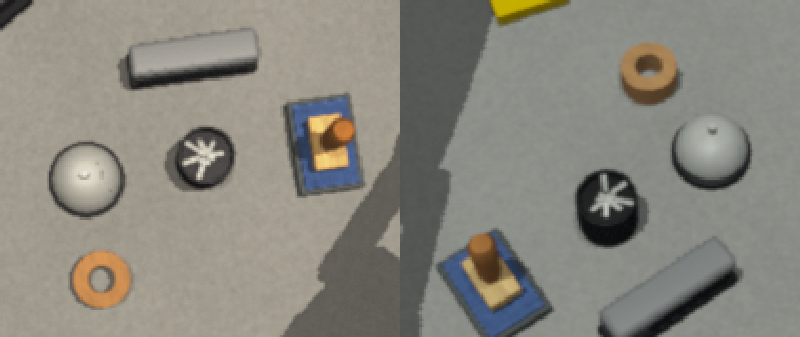

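The final view shows everything in place: stamp upright on the pad and aligned with it, pot midway, stapler behind and parallel, tape in front of the bell. Handing in.

```bash
python3 -c "
from plant import arm
print(arm.sign_off())"
```

```text
the job is handed in; nothing more can be done
None
```

I set the counter up in the order asked and handed it in at about 27 s of the 120 s; by camera, the pot sits about 2.5 mm toward the bell from midway, the stapler is 98.5 mm behind it, and the tape and stamp were within about 2 mm of target.

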